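Inspect a printing stamp through a loupe

ROBOT

A 6-joint arm with a two-finger parallel gripper is mounted at the origin on the work surface. World frame = base frame: x ahead of the robot, y to its left, z up, the work surface at z = 0. Lengths are in m, angles in degrees, forces in N, time in s.
With the tool pointing down it reaches from about 0.425 to 0.925 m from the base axis. Payload 12.5 kg.
Tool frame: the origin (TCP) lies on the centre line of the jaws, within the pads' length; the fingertips stand 22 mm ahead of it and the grasp point (between the pads) lies 3 mm ahead of it; z points along the fingers, y is the line along which they close (so a half turn about z gives the same grasp; the last joint's range is limited). The gripper opens to 85 mm and grips with 20 to 120 N. Pads are 22 mm wide; open, the fingers measure 114 mm over their backs; the gripper's body (76 mm by 85 mm) begins 54 mm behind the grasp point. The pads swing forward as they close: fully open they stand 13 mm farther back than shut.
Start: joints at [64.022, 28.126, 89.318, -0, 62.55, -6.05], TCP at [0.213, 0.588, 0.253] pointing down, gripper open.
Joint ranges: [-177.58, 177.58], [-47.91, 125.51], [2.72, 160], [-65.01, 245.01], [3.68, 167.84], [-153.87, 153.87]. Speed limits (degrees/s): [127.2, 127.2, 159.86, 180, 180, 180].

INTERFACE

Orientations are given as a 3x3 rotation matrix whose columns are the frame's x, y, z axes.
In Python, from plant import * gives the robot as it stands.
- The arm moves only by the shell command python3 -m handwheel 'ROWS' [OPENING] [FORCE]. ROWS is text: rows parted by semicolons, each of 6 numbers parted by spaces: the shift along the tool's x, y, z in m, then the turn, a rotation vector about the tool's x, y, z in degrees. In form: dx dy dz ax ay az; .... A call has 1 to 8 rows; each row shifts and turns the commanded pose from where the row before left it, along the tool's axes as they then stand; what a row does not reach is not made up. A row lasts 1/8 s, in which the tool goes at most 62.5 mm and 10.7 degrees, less where a joint would pass 70% of its speed; a pose out of reach is approached as far as the arm can. A call with a gripper value outside its range is refused whole. OPENING is the closure, from 0 (fully open) to 1 (shut), set as the call begins (- or left out, the last holds). The fingers move at their own pace and stop on an object; FORCE is the grip in N (left out, the last holds). Time passes only in rows, so rows that do not move let the fingers close. It gives the time, the measured TCP pose, the force, the opening and the grip force at its end, in the units of the state.
- state(): the state, without advancing time (a new reading comes with each control period).
- capture(name): name is "side" or "top" or "wrist"; returns a dict with "image" (400x640x3 uint8, red, green, blue), "camera_matrix" (3x3 intrinsics, pixels), "dist_coeffs" ([k1, k2, p1, p2, k3] as OpenCV has them; the pictures are not rectified), "camera_from_world" (4x4, takes a point from world to camera coordinates); the wrist camera has in their place "mount" (4x4, takes a point from camera to tool coordinates, whose origin is the TCP and whose axes are the flange's). Camera axes: x right, y up, looking along -z (the intrinsics and any distortion apply to the point x, -y, -z); pixel columns grow to the right and rows downward; lengths in m; the calibration is good to about 2 mm. A picture is of the moment at which its call begins: read the wrist's pose just before it. There is no depth.
- job_done(): hands the job in; it is judged then, once.
The state is a dict: "clock": time; "joint_pos": joint angles; "joint_velocities": joint speeds; "tau": joint torques, N m; "position": TCP position; "eef_rot": TCP orientation; "ft_force": force on the tool from outside, world axes, zero at the start; "torque": the same for the moment, N m; "opening": finger opening in m; "finger_force": force on a finger pad.
Only numpy, scipy, OpenCV 4.12 (cv2) and the standard library are available. Lean on these libraries where they do the work, as an engineer would, in place of code of your own. Each camera call takes 0.05 s, during which the arm holds its last target. There are 200 camera calls.

TASK

Lever open the lid of the metal stamp box with the palette knife (there is a notch for the blade in the box's front) and swing the lid up until it stands upright or farther back; then lay the knife down flat on the table. Take the loupe and hold it level and still in the air with its lens centred over the stamp in the box, at the focal height shown by the pointer on the post beside the box. Finish while holding it there, touching nothing else with it, with the stamp left where it lay and the jar, the cup and the tape roll undisturbed.

Things in the scene. Friction and masses are not known exactly. Their poses are not given: they have to be found in the camera images.
- box: Fixed open metal box, 110 (x) x 130 (y) x 50 mm high, walls and floor 5 mm thick. Origin: centre of its underside on the table. Its -x face is the front (turned roughly to the robot), with a notch 44 mm wide and 11 mm deep cut into the middle of its upper edge, under the lid.
- notch (a point): Centre of the notch opening, on the outer face of the box's front wall, 44.5 mm above the table: the gap there reaches from 39 mm up to the lid's underside at 50 mm. Axes as the box: +x goes into the box.
- lid (a joint): Hinge angle of the box's flat lid (110 x 130 x 5 mm, 80 g): 0 shut (underside at 50 mm), 1.57 standing upright, stop at 1.9. The hinge runs along the box's y axis at the far (+x) upper edge; the near edge swings up and over to +x. The hinge is stiff and the lid stays where it is left (about 0.15 N m to move it, i.e. some 2 N near the front edge). It starts shut.
- lid_hinge (a point): Middle of the lid's hinge line, 50 mm above the table, 110 mm behind the front face. This point is fixed on the box; its axes turn with the lid.
- lid_edge (a point): Middle of the lid's free (front) edge, at its underside, 110 mm from the hinge; moves with the lid.
- knife_grip (a point): Centre of the wooden handle of the loose palette knife, half-way up (10 mm above the table as it lies). Handle 90 mm long along the knife's x, 16 mm wide (y), 20 mm high (z). The blade points to the knife's +x. About 70 g.
- knife_tip (a point): Middle of the knife blade's front edge, 115 mm from the handle's centre along +x, at the same height. Blade 16 mm wide, 2 mm thick, the last 60 mm of the knife.
- loupe_grip (a point): Centre of the black handle of the loose loupe (reading lens), half-way up (10 mm above the table as it lies). Handle 90 mm long along the loupe's x, 16 mm wide (y), 20 mm high (z). The lens is at its +x end. About 90 g.
- lens (a point): Centre of the loupe's round lens, 86 mm from the handle's centre along +x and 3 mm lower. Ring 60 mm across and 14 mm thick, this point half-way up it. Its z is the lens axis (vertical when level).
- stamp_top (a point): Centre of the upper, carved brass face of the printing stamp, 40 x 40 x 20 mm, lying loose on the box's floor; this point is 25 mm above the table. Not to be moved.
- mark (a point): Tip of the black pointer on the collar of a fixed steel post (8 mm thick, 158 mm tall, foot 44 mm across) at the box's +y side. Its height is the focal height at which the loupe's lens centre must be held; it differs from start to start (about 100 to 145 mm above the table). The pointer sticks out 34 mm from the post's axis along the box's -y, towards the box.
- dye_jar: Bystander: closed green glass jar, 48 mm across, 62 mm tall; origin at its underside.
- water_cup: Bystander: white plastic cup, 72 mm across, 80 mm tall; origin at its underside.
- tape: Bystander: roll of paper tape lying flat, 84 mm across, 20 mm high; origin at its underside.
There are look-alikes about, which are no part of the job. Of the things like the part that bears knife_grip, leave any that is purple; of the rest the larger one is meant.

How it is judged (in metres and radians):
On the way, in this order (a step that is already met when the one before it is completed fails the run):
1. the lid is raised by the knife's blade (value of joint lid above 0.25 rad and contact force between knife and lid above 0.2 N), for 0.05 s.
2. the lid stands upright or farther back (value of joint lid above 1.4 rad), for 0.2 s.
3. the knife lies let go on the table (height (world z) of knife_grip below 0.016 m and contact force between knife and the fingers below 0.05 N and angle between the z axis of knife_grip and the z axis of box, either way round below 0.2 rad), for 0.2 s.
At the end, for the whole second after the job is handed in: Loupe gripped, still, touching nothing else; lens within 10 mm sideways of the stamp's centre and 6 mm of the pointer's height, level within 0.12 rad. Lid at 1.4 rad or more, knife let go flat on the table (within 0.2 rad), stamp within 8 mm of its start (all of step 3 and horizontal distance between lens and stamp_top below 0.01 m and z of lens in the frame of mark between -0.006 and 0.006 m and angle between lens's own z axis and vertical below 0.12 rad and linear speed of loupe below 0.02 m/s and contact force between loupe and the fingers above 1 N and contact force between loupe and box below 0.05 N and contact force between loupe and post below 0.05 N and contact force between loupe and stamp below 0.05 N and contact force between loupe and knife below 0.05 N and value of joint lid above 1.4 rad and distance of stamp_top from where it was at the start of the episode below 0.008 m); the arm keeps its last pose, push and grip.
It fails at once if the hand lifts the lid before the blade has levered it open (value of joint lid below 0.25 rad and contact force between any of the fingers, the arm and lid above 1 N).
It fails at once if the jar, cup or tape roll is disturbed (distance of any of dye_jar, water_cup, tape from where it was at the start of the episode above 0.02 m).
It also fails if it takes over 72 s, if anything falls off the work surface, if the arm or the gripper's body presses on something with over 40 N, if the wrist force passes 120 N, or if a joint passes its speed limit or range.

## Working session

There is one attempt and no reset: what is moved stays moved. The work goes in short steps, Python scripts to look and compute and a shell command to move; the robot and the scene stay as the last step left them, time stands still between calls to the robot, and variables do not carry over. Pictures are saved under pics/ and viewed, at most 10 in all, crops included, and the job is handed in when it is done.

```bash
ls; mkdir -p pics; cat > h.py <<'E'
from plant import *
import numpy as np, cv2
def snap(n,f):
    s=state(); c=capture(n); cv2.imwrite('pics/'+f,c['image'][:,:,::-1]); np.save('pics/'+f+'.npy',c['image'])
    K=np.array(c['camera_matrix']);D=np.array(c['dist_coeffs'])
    if 'mount' in c:
        T=np.eye(4);T[:3,:3]=s['eef_rot'];T[:3,3]=s['position']; W=T@np.array(c['mount'])
    else: W=np.linalg.inv(np.array(c['camera_from_world']))
    np.savez('pics/'+f+'.npz',K=K,D=D,W=W); return c['image']
def ray(f,uv):
    d=np.load('pics/'+f+'.npz'); p=cv2.undistortPoints(np.array([[uv]],float),d['K'],d['D'])[0,0]
    v=d['W'][:3,:3]@np.array([p[0],-p[1],-1]); return d['W'][:3,3],v/np.linalg.norm(v)
def pl(f,uv,z):
    o,v=ray(f,uv); return o+v*(z-o[2])/v[2]
def two(f,a,g,b):
    o,v=ray(f,a);p,w=ray(g,b); t=np.linalg.lstsq(np.c_[v,-w],p-o,rcond=None)[0]
    A=o+v*t[0];B=p+w*t[1]; return (A+B)/2,np.linalg.norm(A-B)
def px(f,X):
    d=np.load('pics/'+f+'.npz'); q=np.linalg.inv(d['W'])@np.r_[X,1]; q=np.array([q[0],-q[1],-q[2]])
    return cv2.projectPoints(q[None],np.zeros(3),np.zeros(3),d['K'],d['D'])[0].ravel()
E
python3 - <<'E'
from h import *
for n in('top','side'): snap(n,n+'1.png'); d=np.load(f'pics/{n}1.png.npz'); print(d['W'].round(3),d['K'].round(0),d['D'])
s=state();print({k:np.round(v,3).tolist() for k,v in s.items()})
E
```

```text
pics
[[-0.011  0.995 -0.096  0.466]
 [-1.    -0.013 -0.021  0.006]
 [-0.022  0.095  0.995  1.207]
 [ 0.     0.     0.     1.   ]] [[381.   0. 315.]
 [  0. 381. 204.]
 [  0.   0.   1.]] [-0.03865278  0.          0.          0.          0.        ]
[[-0.913  0.294 -0.285  0.279]
 [-0.409 -0.651  0.639  0.725]
 [ 0.002  0.7    0.714  0.831]
 [ 0.     0.     0.     1.   ]] [[460.   0. 318.]
 [  0. 460. 193.]
 [  0.   0.   1.]] [-0.06225944  0.          0.          0.          0.        ]
{'clock': 0.1, 'joint_pos': [64.021, 28.159, 89.346, 0.0, 62.55, -6.051], 'joint_velocities': [0.148, -0.063, -0.151, -0.037, -0.093, 0.007], 'tau': [0.002, -61.944, -26.203, -0.0, 0.003, -0.0], 'position': [0.213, 0.587, 0.253], 'eef_rot': [[-0.94, 0.341, -0.0], [0.341, 0.94, -0.001], [0.0, -0.001, -1.0]], 'ft_force': [0.701, 0.696, 0.151], 'torque': [0.029, 0.061, 0.054], 'finger_force': 0.0, 'opening': 0.085}
```

View pics/top1.png

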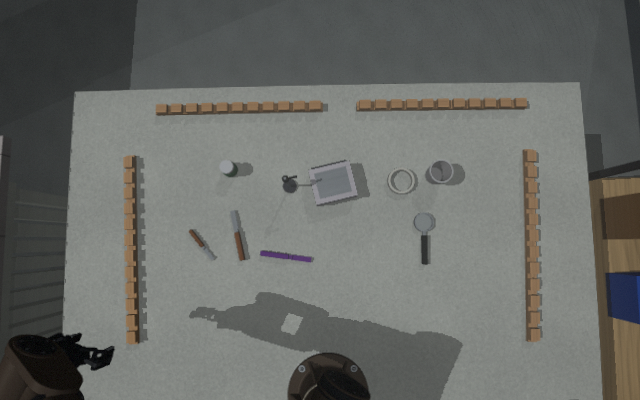

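View pics/side1.png

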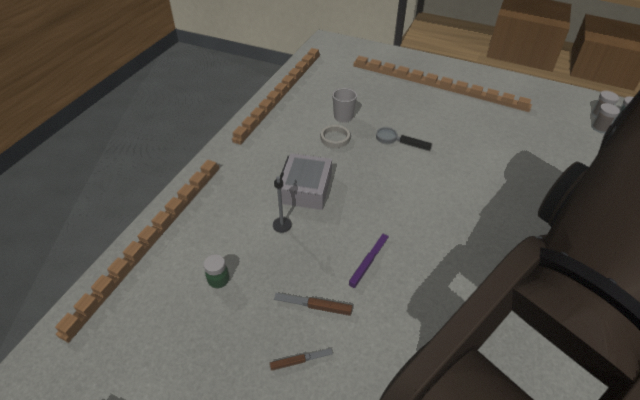

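The top view shows the box near (333,183), the big brown knife at (238,237) with its blade up, the loupe at (425,238), the post at (290,184), the jar at (228,170), the tape at (402,181) and the cup at (441,172). The side view agrees; the pointer is near (278,184) there. I'll zoom in to get the corners.

```bash
python3 - <<'E'
from h import *
t=np.load('pics/top1.png.npy');s=np.load('pics/side1.png.npy')
a=cv2.resize(t[150:220,270:370],None,fx=4,fy=4,interpolation=cv2.INTER_CUBIC)
b=cv2.resize(s[145:240,255:345],None,fx=4,fy=4,interpolation=cv2.INTER_CUBIC)
o=np.zeros((380,770,3),np.uint8);o[:280,:400]=a;o[:,410:770]=b
cv2.imwrite('pics/crop1.png',o[:,:,::-1])
hsv=cv2.cvtColor(t,cv2.COLOR_RGB2HSV)
for n,(x0,x1,y0,y1),m in (('handle',(225,255,205,268),(hsv[...,1]>110)&(hsv[...,0]<20)),('loupeh',(405,445,205,270),t.max(2)<60)):
    M=np.zeros(m.shape,np.uint8);M[y0:y1,x0:x1]=m[y0:y1,x0:x1]
    c=max(cv2.findContours(M,0,2)[0],key=cv2.contourArea);r=cv2.minAreaRect(c);bx=cv2.boxPoints(r)
    P=np.array([pl('top1.png',q,.018) for q in bx]);print(n,r,P.mean(0).round(4),P.round(4)[:,:2].tolist())
E
```

```text
handle ((238.82693481445312, 246.13461303710938), (26.475679397583008, 2.7456259727478027), 78.69007110595703) [0.4505 0.2701 0.018 ] [[0.4902, 0.2828], [0.4918, 0.2743], [0.4109, 0.2574], [0.4093, 0.2659]]
loupeh ((423.5, 249.5), (27.0, 5.0), 90.0) [ 0.434  -0.3041  0.018 ] [[0.4757, -0.2978], [0.4755, -0.3133], [0.3924, -0.3103], [0.3926, -0.2949]]
```

View pics/crop1.png

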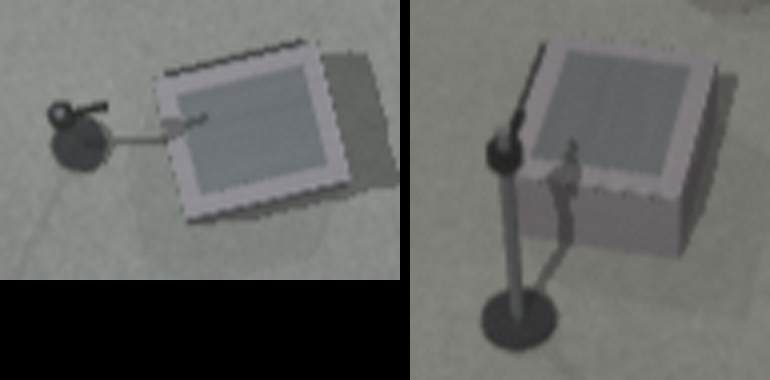

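```bash
python3 - <<'E'
from h import *
f='top1.png';c=lambda u,v:(270+u/4-.4,150+v/4-.4)
C=[pl(f,c(*q),.055)[:2] for q in((188,219),(349,184),(316,41),(158,76))]
C=np.array(C);print(C.round(4),'center',C.mean(0).round(4))
fr=(C[0]+C[1])/2;bk=(C[2]+C[3])/2
print('front mid',fr,'len',np.linalg.norm(C[0]-C[1]),np.linalg.norm(C[2]-C[1]),'yaw',np.degrees(np.arctan2(*(bk-fr)[::-1])),np.degrees(np.arctan2(*(C[0]-C[1])[::-1]))-90)
d=lambda u,v:(255+(u-410)/4-.4,145+v/4-.4)
S=[pl('side1.png',d(*q),.055)[:2] for q in((520,168),(682,195),(717,60),(545,40))];print(np.round(S,4),np.mean(S,0))
print('mark',two(f,c(107,106),'side1.png',d(520,113)))
print('collar',two(f,c(60,114),'side1.png',d(505,153)))
print('foot',pl(f,c(80,143),.004),pl('side1.png',d(519,319),.004))
print('knife tip',pl(f,(235,210),.01), 'lens',pl(f,(424,223),.007))
print('small',pl(f,(202,245),.01),'purple',pl(f,(286,256),.01))
print('loupe side',pl('side1.png',(416,143),.018),'knife side handle',pl('side1.png',(330,306),.018))
E
```

```text
[[ 0.575   0.0248]
 [ 0.6002 -0.0979]
 [ 0.7111 -0.075 ]
 [ 0.6856  0.0466]] center [ 0.643  -0.0254]
front mid [ 0.58762736 -0.03655232] len 0.12533162553378263 0.1132513383131702 yaw 11.414166070172872 11.591801772540478
[[ 0.6744  0.0456]
 [ 0.5767  0.0264]
 [ 0.6048 -0.0929]
 [ 0.7133 -0.0652]] [ 0.64230336 -0.02150798]
mark (array([0.64980602, 0.08067783, 0.13907541]), np.float64(0.00273890976362309))
collar (array([0.64314601, 0.1136167 , 0.14059   ]), np.float64(0.00034295380300391223))
foot [0.64198478 0.11130349 0.004     ] [0.6429157  0.11392073 0.004     ]
knife tip [0.56456534 0.284957   0.01      ] lens [ 0.51638961 -0.31147923  0.007     ]
small [0.4548185  0.38928596 0.01      ] purple [0.41822701 0.12307989 0.01      ]
loupe side [ 0.43257508 -0.29353518  0.018     ] knife side handle [0.4505696  0.27598037 0.018     ]
```

```bash
python3 -m handwheel '-.041 -.027 .004 0 0 0;-.041 -.027 .004 0 0 0;-.041 -.027 .004 0 0 0;-.041 -.027 .004 0 0 0;-.041 -.027 .004 0 0 0;-.041 -.027 .004 0 0 0;-.041 -.027 .004 0 0 0;-.041 -.027 .004 0 0 0' 0; python3 -m handwheel '0 0 0 0 0 -10;0 0 0 0 0 -10;0 0 0 0 0 -9;0 0 0 0 0 0;0 0 0 0 0 0'
python3 - <<'E'
from h import *
snap('wrist','w1.png');s=state();print(s['position'],np.round(s['eef_rot'],3).tolist(),s['clock'])
E
```

```text
clock: 1.1
position: [0.4485, 0.2713, 0.221]
eef_rot: [[-0.94, 0.341, -0.0], [0.341, 0.94, -0.0], [0.0, -0.0, -1.0]]
ft_force: [0.1, 0.9, -0.4]
opening: 0.0857
finger_force: 0.0
clock: 1.72
position: [0.4477, 0.2728, 0.2212]
eef_rot: [[-0.988, -0.154, -0.0], [-0.154, 0.988, -0.0], [0.0, -0.0, -1.0]]
ft_force: [-0.5, 0.8, -0.5]
opening: 0.0854
finger_force: 0.0
[0.44767349 0.27277506 0.22123455] [[-0.988, -0.155, -0.0], [-0.155, 0.988, -0.0], [0.0, 0.0, -1.0]] 1.775
```

View pics/w1.png

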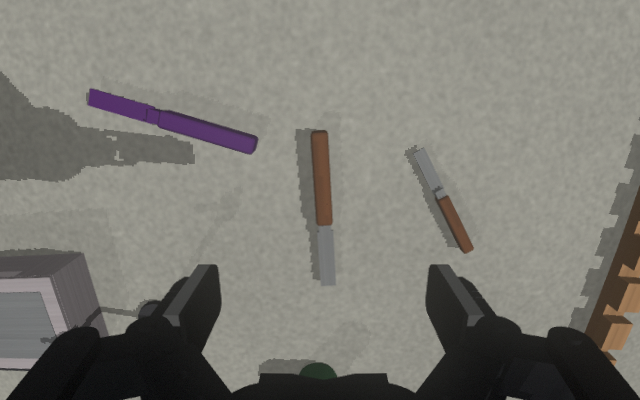

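The wrist view shows the knife handle from (319,131) to (324,225) and its tip at (328,285). It also shows the purple knife and the smaller one.

```bash
python3 - <<'E'
from h import *
f='w1.png';t=np.load('pics/w1.png.npy');hsv=cv2.cvtColor(t,cv2.COLOR_RGB2HSV)
m=((hsv[...,1]>110)&((hsv[...,0]<20)|(hsv[...,0]>170))).astype(np.uint8);m[:,:290]=0;m[:,360:]=0
c=max(cv2.findContours(m,0,2)[0],key=cv2.contourArea);r=cv2.minAreaRect(c)
P=np.array([pl(f,q,.02)[:2] for q in cv2.boxPoints(r)]);print(r,P.round(4).tolist(),P.mean(0))
a=pl(f,(319.5,131),.02);b=pl(f,(328,285),.011);print(a,b,np.linalg.norm(b-a),'yaw',np.degrees(np.arctan2(*(b-a)[:2][::-1])))
print('box lid near corner L front',pl(f,(47,279),.055),pl(f,(63,367),.055))
E
```

```text
((322.1595458984375, 179.0525360107422), (90.32376098632812, 13.910358428955078), 86.42366790771484) [[0.4108, 0.2574], [0.4081, 0.2696], [0.4924, 0.2885], [0.4954, 0.2754]] [0.45167132 0.27274376]
[0.40682197 0.26326031 0.02      ] [0.56453461 0.29641887 0.011     ] 0.16141179096215807 yaw 11.873313813974232
box lid near corner L front [0.57849964 0.02546406 0.055     ] [0.68535934 0.03040641 0.055     ]
```

```bash
python3 -m handwheel '-.004 0 0 0 0 -3;0 0 .05 0 0 0;0 0 .05 0 0 0;0 0 .05 0 0 0;0 0 .03 0 0 0;0 0 .015 0 0 0;0 0 0 0 0 0;0 0 0 0 0 0' 0; python3 -m handwheel '0 0 0 0 0 0;0 0 0 0 0 0;0 0 0 0 0 0;0 0 0 0 0 0;0 0 0 0 0 0;0 0 0 0 0 0' 1 100
```

```text
clock: 2.78
position: [0.4522, 0.2736, 0.0274]
eef_rot: [[-0.978, -0.209, 0.002], [-0.209, 0.978, 0.001], [-0.002, 0.0, -1.0]]
ft_force: [-0.5, 0.8, 0.5]
opening: 0.0853
finger_force: 0.0
clock: 3.52
position: [0.4518, 0.2734, 0.0268]
eef_rot: [[-0.978, -0.209, 0.0], [-0.209, 0.978, 0.0], [-0.0, 0.0, -1.0]]
ft_force: [-1.2, -1.1, 7.5]
opening: 0.0136
finger_force: 98.6
```

```bash
python3 -m handwheel '0 0 -.03 0 0 0;0 0 -.06 0 0 0;.0127 -.0547 0 0 0 0;.0127 -.0547 0 0 0 0;.0127 -.0547 0 0 0 0;.0127 -.0547 0 0 0 0;.0127 -.0547 0 0 0 0;.0127 -.0547 0 0 0 0' - 110; python3 -m handwheel '0 0 0 0 0 0;0 0 0 0 0 0'
python3 - <<'E'
from h import *
for n in('wrist','top','side'): snap(n,n+'2.png')
w=np.load('pics/wrist2.png.npy');t=np.load('pics/side2.png.npy')
o=np.zeros((600,640,3),np.uint8);o[:400]=w;o[400:,:]=t[120:320]
cv2.imwrite('pics/c2.png',o[:,:,::-1])
E
```

```text
clock: 4.53
position: [0.4456, -0.0653, 0.1163]
eef_rot: [[-0.978, -0.209, 0.0], [-0.209, 0.978, 0.0], [-0.0, -0.0, -1.0]]
ft_force: [1.0, 0.6, -0.5]
opening: 0.0133
finger_force: 107.8
clock: 4.78
position: [0.4456, -0.0634, 0.1162]
eef_rot: [[-0.978, -0.208, -0.0], [-0.208, 0.978, 0.0], [0.0, 0.0, -1.0]]
ft_force: [1.0, 0.1, -0.7]
opening: 0.0128
finger_force: 107.9
```

View pics/c2.png

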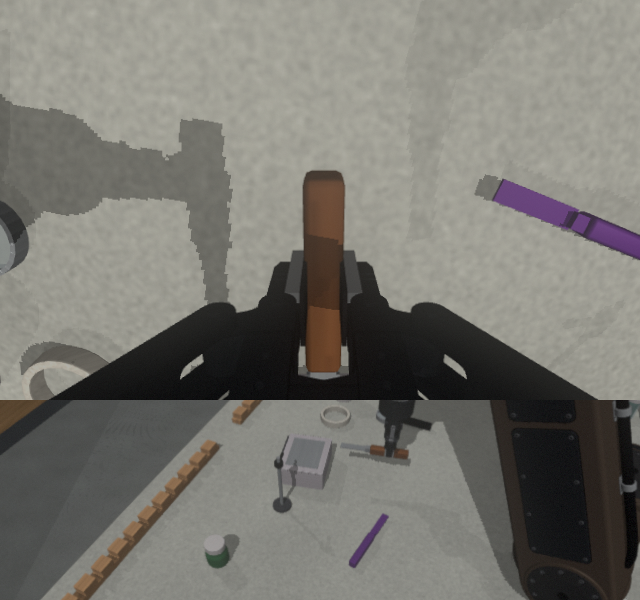

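The wrist view shows the knife held centrally, with its handle end at (323,172). In the side view its tip is at about (342,166), just before the box. I'll check the tip against its prediction.

```bash
python3 - <<'E'
from h import *
X=np.array([.5580,-.0394,.0994]);print(px('side2.png',X),px('top2.png',X))
print('handle rear exp',px('wrist2.png',np.array([.4016,-.0728,.1094])), px('wrist2.png',np.array([.4897,-.054,.1094])))
s=np.load('pics/side2.png.npy');t=np.load('pics/top2.png.npy');u,v=px('top2.png',X).astype(int);p,q=px('side2.png',X).astype(int)
a=cv2.resize(s[q-30:q+50,p-60:p+60],None,fx=5,fy=5,interpolation=2);b=cv2.resize(t[v-40:v+40,u-40:u+40],None,fx=5,fy=5,interpolation=2)
print((p-60,q-30),(u-40,v-40))
o=np.zeros((400,800,3),np.uint8);o=np.hstack([a[:,:400],b]) if 0 else np.hstack([a[:,50:450],b]);cv2.imwrite('pics/c3.png',o[:,:,::-1])
E
```

```text
[341.1609033  164.52705746] [338.41425734 208.45030766]
handle rear exp [322.93928711 179.42074872] [323.02568561 373.10824339]
(np.int64(281), np.int64(134)) (np.int64(298), np.int64(168))
```

View pics/c3.png

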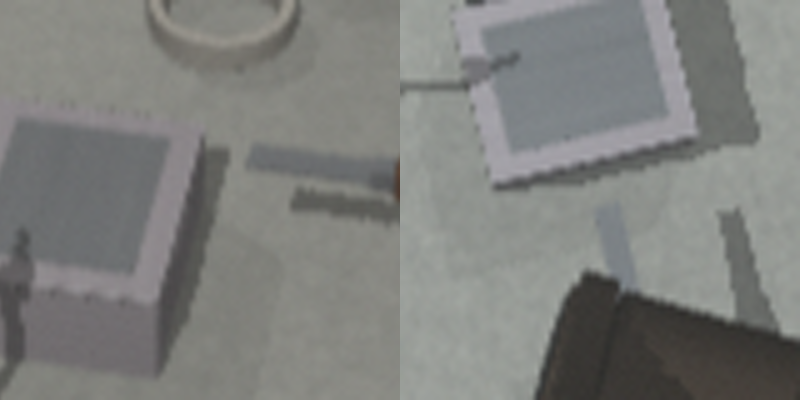

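The tip sits where predicted, to within about 2 mm, so I'll go down and push it into the notch.

```bash
python3 -m handwheel '0 0 .03 0 0 0;0 0 .025 0 0 0;0 0 0 0 0 0;-.015 0 0 0 0 0;-.015 0 0 0 0 0;-.01 0 0 0 0 0;0 0 0 0 0 0' ; python3 -m handwheel '-.01 0 0 0 0 0;-.01 0 0 0 0 0;0 0 0 0 0 0;0 0 0 0 0 0'
python3 - <<'E'
from h import *
s=np.array(snap('side','side3.png'));t=np.array(snap('top','top3.png'))
o=np.hstack([cv2.resize(s[140:220,270:350],None,fx=5,fy=5,interpolation=2),cv2.resize(t[150:230,290:370],None,fx=5,fy=5,interpolation=2)]);cv2.imwrite('pics/c4.png',o[:,:,::-1])
E
```

```text
clock: 5.8
position: [0.4858, -0.0549, 0.0615]
eef_rot: [[-0.978, -0.21, 0.001], [-0.21, 0.978, -0.0], [-0.001, -0.0, -1.0]]
ft_force: [-0.9, -0.1, -0.9]
opening: 0.0131
finger_force: 107.9
clock: 6.3
position: [0.5043, -0.0509, 0.0612]
eef_rot: [[-0.978, -0.209, -0.0], [-0.209, 0.978, 0.0], [0.0, 0.0, -1.0]]
ft_force: [-0.3, 0.0, -0.8]
opening: 0.0127
finger_force: 107.9
```

View pics/c4.png

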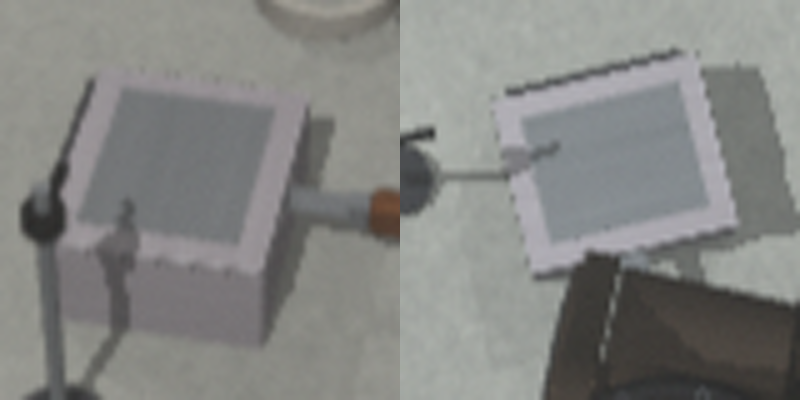

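The blade is in the notch, 30 mm deep: in the side view it disappears under the lid edge at (290,200) of the crop. Now lever.

```bash
python3 -m handwheel '0 0 -.006 0 0 0;-.001 0 -.009 0 0 0;-.002 0 -.009 0 0 0;-.002 0 -.008 0 0 0;-.005 0 -.008 0 0 0;-.005 0 -.008 0 0 0;-.004 0 -.008 0 0 0;0 0 0 0 0 0'
python3 - <<'E'
from h import *
s=np.array(snap('side','side4.png'));cv2.imwrite('pics/c5.png',cv2.resize(s[110:230,240:400],None,fx=4,fy=4,interpolation=2)[:,:,::-1])
E
```

```text
clock: 7.4
position: [0.5239, -0.047, 0.118]
eef_rot: [[-0.978, -0.209, 0.002], [-0.209, 0.978, -0.0], [-0.002, -0.001, -1.0]]
ft_force: [0.2, -0.0, -1.1]
opening: 0.0128
finger_force: 107.8
```

View pics/c5.png

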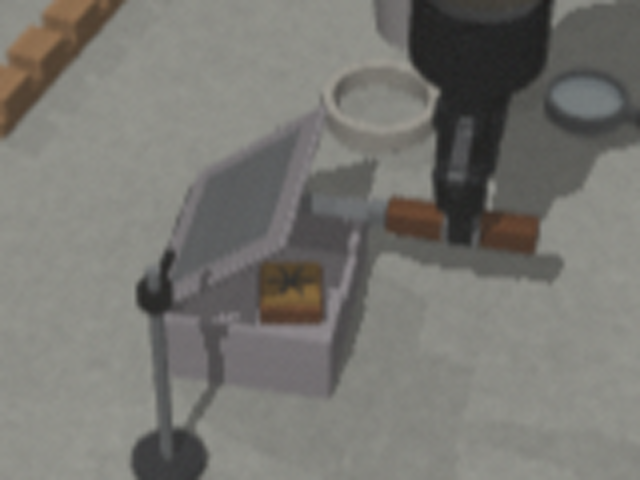

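The lid stands at about 40° on the blade, and the stamp shows at (292,290) in the crop. I'll keep going.

```bash
python3 -m handwheel '-.007 0 -.006 0 0 0;-.007 0 -.006 0 0 0;-.007 0 -.006 0 0 0;-.009 0 -.004 0 0 0;-.009 0 -.003 0 0 0;-.008 0 -.003 0 0 0;-.008 0 0 0 0 0;-.008 0 0 0 0 0';python3 -m handwheel '-.008 0 0 0 0 0;-.007 0 0 0 0 0;0 0 0 0 0 0;0 0 0 0 0 0'
python3 - <<'E'
from h import *
s=np.array(snap('side','side5.png'));snap('top','top5.png');cv2.imwrite('pics/c6.png',cv2.resize(s[90:230,240:400],None,fx=4,fy=4,interpolation=2)[:,:,::-1])
E
```

```text
clock: 8.45
position: [0.5853, -0.0337, 0.1453]
eef_rot: [[-0.978, -0.209, 0.0], [-0.209, 0.978, 0.0], [-0.0, -0.0, -1.0]]
ft_force: [-1.7, 0.1, 0.1]
opening: 0.0132
finger_force: 108.0
clock: 8.95
position: [0.5994, -0.0307, 0.1453]
eef_rot: [[-0.978, -0.209, 0.0], [-0.209, 0.978, 0.0], [-0.0, -0.0, -1.0]]
ft_force: [0.3, -0.2, -1.5]
opening: 0.0132
finger_force: 107.9
```

View pics/c6.png

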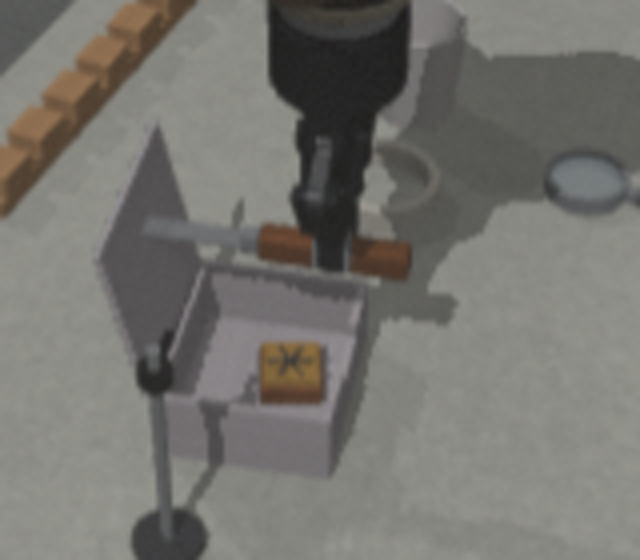

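The lid is at about 100°, from its outline and the tip position. The stamp is still at its place. Now I'll back out and lay the knife at its old spot.

```bash
python3 -m handwheel '.03 0 0 0 0 0;.05 0 0 0 0 0;.05 0 0 0 0 0;.02 0 0 0 0 0;-.01 .047 0 0 0 0;-.01 .047 0 0 0 0;-.01 .047 0 0 0 0;-.01 .047 0 0 0 0'; python3 -m handwheel '-.01 .047 0 0 0 0;-.01 .047 0 0 0 0;-.009 .046 0 0 0 0;0 0 .05 0 0 0;0 0 .04 0 0 0;0 0 .02 0 0 0;0 0 .006 0 0 0;0 0 0 0 0 0'; python3 -m handwheel '0 0 0 0 0 0;0 0 .002 0 0 0;0 0 0 0 0 0'
```

```text
clock: 10.05
position: [0.4524, 0.1316, 0.1456]
eef_rot: [[-0.978, -0.209, 0.001], [-0.209, 0.978, 0.0], [-0.001, 0.0, -1.0]]
ft_force: [0.1, -0.3, -1.5]
opening: 0.0133
finger_force: 108.0
clock: 11.05
position: [0.4517, 0.2732, 0.0296]
eef_rot: [[-0.978, -0.209, 0.0], [-0.209, 0.978, 0.0], [-0.0, 0.0, -1.0]]
ft_force: [0.2, -0.5, 0.0]
opening: 0.0131
finger_force: 108.0
clock: 11.42
position: [0.4516, 0.2732, 0.0276]
eef_rot: [[-0.978, -0.209, 0.001], [-0.209, 0.978, 0.0], [-0.001, 0.0, -1.0]]
ft_force: [-0.4, -0.2, -1.9]
opening: 0.0131
finger_force: 108.0
```

```bash
python3 -m handwheel '0 0 0 0 0 0;0 0 0 0 0 0;0 0 0 0 0 0;0 0 -.03 0 0 0;0 0 -.06 0 0 0;0 0 -.06 0 0 0;0 0 -.05 0 0 0;.0137 -.0557 0 0 0 0' 0; python3 -m handwheel '.0137 -.0557 0 0 0 0;.0137 -.0557 0 0 0 0;.0137 -.0557 0 0 0 0;.0137 -.0557 0 0 0 0;.0137 -.0557 0 0 0 0;.0137 -.0557 0 0 0 0;.0137 -.0557 0 0 0 0;.0137 -.0557 0 0 0 0';python3 -m handwheel '.0137 -.0557 0 0 0 0;0 0 0 0 0 10;0 0 0 0 0 4;0 0 0 0 0 0;0 0 0 0 0 0'
python3 - <<'E'
from h import *
for n in('wrist','top','side'): snap(n,n+'7.png')
f='wrist7.png';w=np.load('pics/wrist7.png.npy');t=np.load('pics/top7.png.npy');s=np.load('pics/side7.png.npy')
o=np.zeros((600,800,3),np.uint8);o[:400,:640]=w
o[400:600,:400]=cv2.resize(t[150:250,200:400],None,fx=2,fy=2,interpolation=2);o[400:600,400:800]=cv2.resize(s[120:220,200:400],None,fx=2,fy=2,interpolation=2)
cv2.imwrite('pics/c7.png',o[:,:,::-1])
E
```

```text
clock: 12.42
position: [0.451, 0.2174, 0.2308]
eef_rot: [[-0.977, -0.213, 0.007], [-0.213, 0.977, 0.003], [-0.008, 0.001, -1.0]]
ft_force: [2.0, -0.8, -1.4]
opening: 0.085
finger_force: 0.0
clock: 13.42
position: [0.4354, -0.2448, 0.2274]
eef_rot: [[-0.978, -0.209, 0.0], [-0.209, 0.978, -0.0], [-0.0, -0.0, -1.0]]
ft_force: [0.7, 1.3, -0.5]
opening: 0.0855
finger_force: 0.0
clock: 14.05
position: [0.4341, -0.3001, 0.2273]
eef_rot: [[-0.999, 0.032, 0.0], [0.032, 0.999, 0.0], [-0.0, 0.0, -1.0]]
ft_force: [1.4, -0.1, 0.3]
opening: 0.0854
finger_force: 0.0
```

View pics/c7.png

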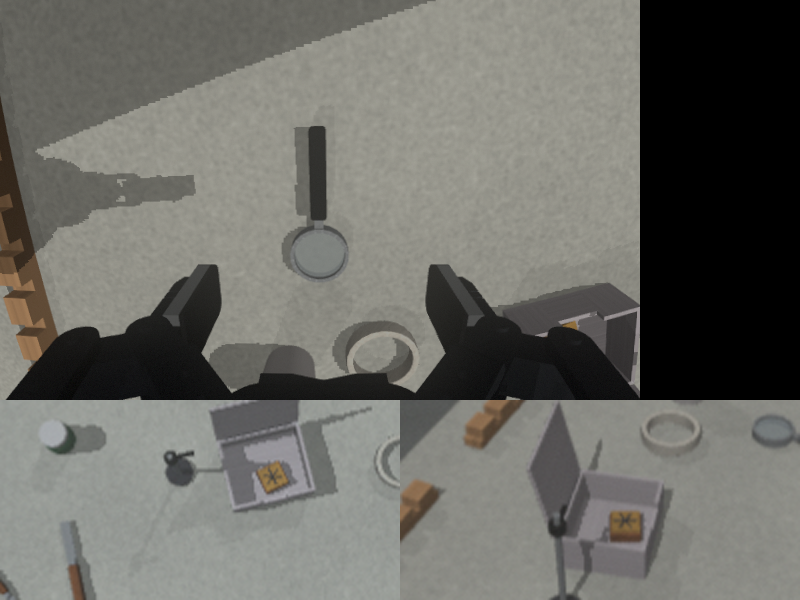

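The wrist view shows the loupe handle at (317,173) and the lens at (319,251). The knife lies flat by the jar, the lid is up, and the stamp is at about (336,188) in the top view.

```bash
python3 - <<'E'
from h import *
f='wrist7.png';w=np.load('pics/wrist7.png.npy')
m=np.zeros(w.shape[:2],np.uint8);m[110:222,303:335]=(w[110:222,303:335].max(2)<70)
c=max(cv2.findContours(m,0,2)[0],key=cv2.contourArea);r=cv2.minAreaRect(c);P=np.array([pl(f,q,.02)[:2] for q in cv2.boxPoints(r)])
print(r,P.round(4).tolist(),P.mean(0)); L=pl(f,(319.5,252),.012);print('lens',L,'yaw',np.degrees(np.arctan2(*(L[:2]-P.mean(0))[::-1])),np.linalg.norm(L[:2]-P.mean(0)))
for n,(x0,x1,y0,y1) in(('top7.png',(320,355,175,205)),('side7.png',(295,330,165,200))):
    h=cv2.cvtColor(np.load(f'pics/{n}.npy'),cv2.COLOR_RGB2HSV);g=((h[...,0]>8)&(h[...,0]<30)&(h[...,1]>100)).astype(np.uint8)
    M=np.zeros_like(g);M[y0:y1,x0:x1]=g[y0:y1,x0:x1]
    v=h[...,2]*M;print(n,np.percentile(h[...,2][M>0],[10,30,50,70,90]))
    M2=cv2.morphologyEx(M,3,np.ones((3,3),np.uint8))
    c=max(cv2.findContours(M2,0,2)[0],key=cv2.contourArea);r=cv2.minAreaRect(c)
    print(r,[pl(n,q,.025)[:2].round(4).tolist() for q in cv2.boxPoints(r)],pl(n,r[0],.025))
# side: pattern centre read by eye (625/2.. crop)
print('eye top',pl('top7.png',(336.2,188.0),.025),'eye side',pl('side7.png',(200+(626-400)/2,120+(520-400)/2),.025))
E
```

```text
((317.206298828125, 172.5459747314453), (93.22576904296875, 16.430498123168945), 88.53119659423828) [[0.3882, -0.3125], [0.3883, -0.2976], [0.4782, -0.298], [0.4781, -0.3141]] [ 0.43319678 -0.30557654]
lens [ 0.51728487 -0.30643293  0.012     ] yaw -0.5835050887296612 0.08409245160957295
top7.png [123.8 133.4 141.  147.  151. ]
((336.1000061035156, 188.1999969482422), (11.180339813232422, 11.62755298614502), 63.43495178222656) [[0.6358, -0.0123], [0.6518, -0.0452], [0.62, -0.0602], [0.604, -0.0275]] [ 0.62788452 -0.03630227  0.025     ]
side7.png [ 86.  107.  114.  120.3 131. ]
((312.0, 182.5), (13.0, 14.0), 90.0) [[0.654, -0.0388], [0.6215, -0.0534], [0.6025, -0.0107], [0.6341, 0.0035]] [ 0.62787285 -0.02454652  0.025     ]
eye top [ 0.6285118  -0.03662527  0.025     ] eye side [ 0.62933901 -0.03380572  0.025     ]
```

```bash
python3 -m handwheel '.001 -.0055 0 0 0 -1;0 0 .05 0 0 0;0 0 .05 0 0 0;0 0 .05 0 0 0;0 0 .035 0 0 0;0 0 .015 0 0 0;0 0 0 0 0 0;0 0 0 0 0 0' 0; python3 -m handwheel '0 0 0 0 0 0;0 0 0 0 0 0;0 0 0 0 0 0;0 0 0 0 0 0;0 0 0 0 0 0;0 0 0 0 0 0' 1 100;python3 -m handwheel '0 0 -.03 0 0 0;0 0 -.06 0 0 0;0 0 -.06 0 0 0;0 0 -.03 0 0 0;0 0 0 0 0 0;0 0 0 0 0 0'
```

```text
clock: 15.2
position: [0.4334, -0.3061, 0.0285]
eef_rot: [[-1.0, 0.016, 0.001], [0.016, 1.0, -0.001], [-0.001, -0.001, -1.0]]
ft_force: [0.2, -0.4, -0.0]
opening: 0.0855
finger_force: 0.0
clock: 15.95
position: [0.4329, -0.3057, 0.0278]
eef_rot: [[-1.0, 0.016, 0.0], [0.016, 1.0, -0.0], [-0.0, -0.0, -1.0]]
ft_force: [-0.9, 0.7, 8.3]
opening: 0.0136
finger_force: 98.6
clock: 16.7
position: [0.4325, -0.3053, 0.2062]
eef_rot: [[-1.0, 0.016, -0.001], [0.016, 1.0, 0.001], [0.001, 0.001, -1.0]]
ft_force: [-0.0, -0.1, -1.2]
opening: 0.0133
finger_force: 97.9
```

```bash
python3 -m handwheel '-.017 .0455 0 0 0 0;-.018 .0455 0 0 0 0;-.017 .0455 0 0 0 0;-.018 .0455 0 0 0 0;-.017 .0455 0 0 0 0;-.018 .0455 0 0 0 0;0 0 0 0 0 0;0 0 0 0 0 0';python3 -m handwheel '0 0 .02 0 0 0;0 0 .016 0 0 0;0 0 0 0 0 0;0 0 0 0 0 0;0 0 0 0 0 0'
python3 - <<'E'
from h import *
for n in('top','side','wrist'): snap(n,n+'9.png')
s=state();R=np.array(s['eef_rot']);L=np.array(s['position'])+R@[-.086,0,.0208];print('lens model',L)
for n,g in(('top9.png','top7.png'),('side9.png','side7.png')):
    a=np.load(f'pics/{n}.npy').astype(int);b=np.load(f'pics/{g}.npy').astype(int);u,v=px(n,L);print(n,'lens px',u,v,'stamp px',px(n,[.628,-.0355,.025]))
    D=(abs(a-b).max(2)>12)[int(v)-18:int(v)+19,int(u)-24:int(u)+25]
    print((int(u)-24,int(v)-18));print('\n'.join(''.join('#' if q else '.' for q in r) for r in D))
E
```

```text
clock: 17.7
position: [0.5418, -0.0344, 0.2059]
eef_rot: [[-1.0, 0.016, -0.003], [0.016, 1.0, 0.0], [0.003, 0.0, -1.0]]
ft_force: [-0.1, 0.2, -1.0]
opening: 0.0133
finger_force: 98.1
clock: 18.32
position: [0.5425, -0.0346, 0.1718]
eef_rot: [[-1.0, 0.016, 0.001], [0.016, 1.0, -0.0], [-0.001, -0.0, -1.0]]
ft_force: [-0.6, 0.1, -0.8]
opening: 0.0133
finger_force: 98.1
lens model [ 0.62840043 -0.0357811   0.15097145]
top9.png lens px 337.43957977343973 181.8883583865316 stamp px [335.84298431 188.1668541 ]
(313, 163)
.................................................
.................................................
.................................................
.................................................
.................................................
.................................................
.................................................
.................................................
......................#######....................
....................###########..................
...................###......#####................
.................###..#######.
[... 2523 characters left out ...]

...........######################################
...........######################################
............#####################################
............######################...############
.............####################..##############
...............################..################
...................##########...#################
...............................##################
...............................##################
..............................###################
.............................####################
.............................####################
..........................#######################
..........................#######################
```

```bash
python3 - <<'E'
from h import *
print('lens top',pl('top9.png',(338.5,181.8),.151),'stamp top',pl('top7.png',(336.1,188.2),.025))
print('lens side',pl('side9.png',(311.8,140.5),.151))
for z in(.134,.139,.144): print(z,px('side7.png',[.6495,.080,z]),px('top7.png',[.6495,.080,z]))
np.set_printoptions(linewidth=200)
for n,(a,b,c,d) in(('side7.png',(166,190,274,290)),('top7.png',(172,184,282,302))):
    print(n,(c,a));print(np.load(f'pics/{n}.npy')[a:b,c:d].max(2))
E
```

```text
lens top [ 0.62860528 -0.03875205  0.151     ] stamp top [ 0.62788451 -0.03630225  0.025     ]
lens side [ 0.63225609 -0.03489472  0.151     ]
0.134 [283.09503428 174.48728821] [296.54063925 176.05139303]
0.139 [282.97929118 172.83427861] [296.41869002 175.75595213]
0.144 [282.86279027 171.16967018] [296.29561662 175.45778685]
side7.png (274, 166)
[[ 85  86  85  85  86  86  85  86  85  84  83  83 101 119  90  78]
 [ 85  86  84  85  85  85  86  85  85  85  85  83 118 107  82  79]
 [ 84  87  87  85  85  87  83  88  87  85  81  82 124  96  79  77]
 [ 87  86  86  85  85  86  87  86  85  84  80  99 120  90  76  77]
 [ 85  86  84  85  85  87  89  89  87  83  78 116 107  83  78  79]
 [ 85  84  86  86  86  86  86  84  83  81  83 124  94  78  77  77]
 [ 85  86  86  85  85  86  84  70  65  69  97 121  86  77  77  77]
 [ 85  85  84  85  86  87  76  53  47  63 115 107  82  78  75  77]
 [ 86  87  86  86  87  83  65  46  47  77 117  91  80  76  77  77]
 [ 84  84  87  88  90  81  53  43  52  92 113  84  77  75  77  77]
 [ 83  85  93 100 102  89  53  45  66 114 104  82  77  76  77  79]
 [ 86  87  95
[... 1175 characters left out ...]
30 129 116 109 153 162 158 157 159]
 [128  81  76  70  63  85 154 132 129 119 110  80  76  65  56 151 160 160 159 161]
 [ 87  86 113 112  66  55 106  79  75  64  57  55  65  83  80 150 161 160 160 160]
 [ 71  90 128 123  69  53  52  53  53  81 103 130 136 138 141 153 163 162 159 159]
 [ 77  64 100  91  61  53  54  64  66  83  95 121 154 162 164 160 162 160 159 159]
 [100  58  67  61  54  53  54  73  75  76  74  79 118 132 160 162 160 158 158 156]
 [142  76  55  55  54  55  64  73  75  73  74  73  77 109 133 156 157 158 158 156]
 [156 120  70  59  59  64  71  69  74  76  74  75  73  96 113 130 156 159 158 157]
 [158 118  77  69  72  71  72  69  73  74  73  74  73  79 111 113 152 159 159 159]]
```

```bash
python3 -m handwheel '.001 0 .006 0 0 0;0 0 .006 0 0 0;0 0 0 0 0 0;0 0 0 0 0 0;0 0 0 0 0 0;0 0 0 0 0 0;0 0 0 0 0 0;0 0 0 0 0 0'
python3 - <<'E'
from h import *
for n in('top','side'): snap(n,n+'10.png')
s=state();R=np.array(s['eef_rot']);print('lens',np.array(s['position'])+R@[-.086,0,.0208],s['finger_force'],np.round(s['ft_force'],2),np.abs(s['joint_velocities']).max())
# ring extents vs empty scene, side view
a=np.load('pics/side10.png.npy').astype(int);b=np.load('pics/side7.png.npy').astype(int);D=abs(a-b).max(2)>12
u,v=px('side10.png',[.627,-.0357,.139]);D=D[:,285:327];r=np.where(D[100:175,20:30].any(1))[0];print('side pred',u,v,'rows',100+r.min(),100+r.max())
# lid, bystanders, knife unchanged between start and now (top)
t0=np.load('pics/top1.png.npy').astype(int);t=np.load('pics/top10.png.npy').astype(int)
for n,(x0,x1,y0,y1) in dict(jar=(215,245,158,182),tape=(386,418,166,196),cup=(428,462,158,188),knife=(226,250,207,264)).items():
    print(n,(abs(t-t0)[y0:y1,x0:x1].max(2)>40).mean().round(3))
t7=np.load('pics/top7.png.npy').astype(int);print('lid',(abs(t-t7)[148:168,305:350].max(2)>40).mean())
E
```

```text
clock: 19.48
position: [0.5413, -0.0344, 0.1593]
eef_rot: [[-1.0, 0.016, 0.0], [0.016, 1.0, 0.0], [-0.0, 0.0, -1.0]]
ft_force: [0.1, -0.1, -0.8]
opening: 0.0132
finger_force: 98.1
lens [ 0.62730094 -0.03576561  0.13853039] 98.14087986946106 [ 0.54  0.03 -1.86] 0.10700449043326794
side pred 314.0082730616572 144.86721864642686 rows 134 161
jar 0.0
tape 0.0
cup 0.0
knife 0.015
lid 0.0
```

```bash
python3 -c "
from plant import *
print(job_done())"
```

```text
the job is handed in; nothing more can be done
None
```

The job is handed in, with no verdict shown: the lid was levered open to about 100°, the knife laid flat at its old spot, and the loupe is held still with its lens about 1 mm sideways of the stamp's measured centre and 0.139 m up, the measured pointer height. The jar, cup and tape roll show no movement.

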